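# Unlock and open the seal box in the entryway

## Robot

A 7-joint arm with a two-finger parallel gripper is mounted at the origin on the work surface. World frame = base frame: x ahead of the robot, y to its left, z up, the work surface at z = 0. Lengths are in m, angles in degrees, forces in N, time in s.
With the tool pointing down it reaches from about 0.425 to 0.875 m from the base axis. Payload 4.7 kg.
Tool frame: the origin (TCP) lies at the centre of the arm's flange, where the gripper is bolted on; the fingertips stand 182 mm ahead of it and the grasp point (between the pads) lies 164 mm ahead of it; z points along the fingers, x is the direction in which the jaws open and shut, and the axes are right-handed (so a half turn about z gives the same grasp; the last joint's range is limited). The gripper opens to 87 mm and grips with 3 to 60 N. Pads are 19 mm wide; open, the fingers measure 117 mm over their backs; the gripper's body (75 mm by 190 mm) begins 51 mm behind the grasp point.
Start: joints at [-72.817, 18.392, -4.016, 83.108, 1.295, 78.541, -3.26], TCP at [0.183, 0.624, 0.405] pointing down, gripper open.
Joint ranges: [-163.93, 163.93], [-17.29, 119.83], [-79.2, 71.16], [3.27, 140.29], [-89.18, 269.18], [5.43, 117.66], [-154.24, 154.24]. Speed limits (degrees/s): [147.25, 147.25, 180, 180, 180, 180, 180].

## Interface

Orientations are given as [roll, pitch, yaw] about the fixed x, y, z axes, in that order (R = Rz(yaw) Ry(pitch) Rx(roll)).
In Python, from cell import env gives the robot as it stands. The module is installed in compiled form; this text tells all that it offers.
- The arm moves only by the tool carry_out, never from a script. Its argument "increments" is a list of rows, each a list of 5 numbers: the shift along the world's x, y, z in m, then the turn about the world's z in degrees, then the gripper's target within -1 to 1 (shut at 1, half-way at 0, fully open at -1). In form: [[dx, dy, dz, spin, jaw], ...]. A call has 1 to 20 rows; each row is the pose to reach, as a shift and turn from the pose commanded when the call began; what a row does not reach only later rows make up. A row lasts 1/10 s, in which the tool goes at most 50 mm and 8.59 degrees, less where a joint would pass 70% of its speed; a pose out of reach is approached as far as the arm can. A call with a gripper value outside its range is refused whole. The fingers move at their own pace and stop on an object; "grip_force" is the grip in N (left out, the last holds). Time passes only in rows, so rows that repeat a pose let the fingers close. It gives the time, the measured TCP pose, the force and the opening at its end, in the units of the state.
- env.get_obs(): the state, without advancing time (a new reading comes with each control period).
- env.read_camera(name): name is "scene" or "top" or "wrist"; returns (picture, depth): 384x512x3 uint8, red, green, blue; 384x512 float32, m along the optical axis (not along the pixel's ray), 0 where there is no reading.
- env.get_calibration(name): a dict with "K" (3x3 intrinsics, pixels), "k1" (the pictures are not rectified: a ray, as slopes to the right and down, at radius r is drawn at 1 + k1 r^2 times it, then the intrinsics apply), "camera_from_world" (4x4, takes a point from world to camera coordinates); the wrist camera has in their place "T_tool_cam" (4x4, takes a point from camera to tool coordinates, whose origin is the TCP and whose axes are the tool frame's). Camera axes: x right, y down, z forward; pixel columns grow to the right and rows downward; lengths in m; the calibration is good to about 2 mm. A picture is of the moment at which its call begins: read the wrist's pose just before it. get_calibration takes no time and is no camera call.
- env.sign_off(): hands the job in, once; it reports no verdict.
The state is a dict: "time_s": time; "qpos": joint angles; "joint_velocities": joint speeds; "effort": joint torques, N m; "tool_pos": TCP position; "tool_rot": TCP orientation; "force": force on the tool from outside, world axes, zero at the start; "wrist_torque": the same for the moment, N m; "grip_width": finger opening in m.
Only numpy, scipy, OpenCV 4.12 (cv2) and the standard library are available. Lean on these libraries where they do the work, as an engineer would, in place of code of your own. Each camera call takes 0.05 s, during which the arm holds its last target.

## Task

A courier is waiting for the seal kept in the small white box with the blue lid. Pull that box's orange lock knob fully back, so that its steel bolt leaves the lid's catch, then slide the blue lid fully open by its black knob and let go. Leave the look-alike box with the grey lid locked, its bolt where it is.

Things in the scene. Friction and masses are not known exactly. Their poses are not given: they have to be found in the camera images.
- blue_lock_knob (a point): Orange lock knob (upright post, 18 mm diameter, 34 mm tall) of the blue-lidded box, point on its axis 10 mm below its top. It stands on a flat steel bolt whose top is 24 mm below. Slides level along this point's -x, away from the lid, 30 mm to a stop (0-3 mm used at start); the lid is free after 18 mm. Friction 2 N, stays put. Site x: from lock to lid; y: along the box, as the lid opens; z up.
- blue_lid_knob (a point): Black knob (upright post, 18 mm diameter, 34 mm tall) on the blue lid, point on its axis 10 mm below its top; lid top 24 mm below (rim 2 mm above lid, catch and bolt 12 mm). Lid 96 x 100 mm, slides level along this point's +y, 80 mm to a stop; friction 2 N, stays put. Axes as for the lock knob, which is 98 mm to -x while locked. Box 110 x 200 x 50 mm, fixed to the shelf.
- blue_lid (a joint): How far the blue lid is open, in m: 0 shut, 0.080 fully open at its stop; about 2 mm of play while locked.
- grey_lock_knob (a point): Orange lock knob of the look-alike box with the grey lid, built the same way as the blue box; to be left alone. Same point and axes as for the blue box's lock knob.

How it is judged:
By the outcome, as a careful person would: the job done as asked, in the order asked, and still so for the second after the job is handed in, with the robot touching nothing.
It also fails if it takes over 38 s, if anything falls off the work surface, if the arm or the gripper's body presses on something with over 40 N, if the wrist force passes 120 N, or if a joint passes its speed limit or range.

## Working session

There is one attempt and no reset: what is moved stays moved. The work goes in short steps, Python scripts to look and compute and a tool call to move; the robot and the scene stay as the last step left them, time stands still between calls to the robot, and variables do not carry over. Pictures are saved under pics/ and viewed, and the job is handed in when it is done.

Besides the shell and the picture viewer there is one more tool, called after "Call:" as a command line: name --pt "numbers of a row" for each row, then --argument value for the rest. carry_out: Moves the arm, as the interface text tells. Its arguments: {"type":"object","properties":{"increments":{"type":"array"},"grip_force":{"type":"number"}},"required":["increments"]}

```bash
mkdir -p pics
cat > h.py <<'E'
import numpy as np, cv2
from cell import env
def save(n,im,f): cv2.imwrite('pics/'+f,cv2.cvtColor(im,cv2.COLOR_RGB2BGR))
E
python3 - <<'E'
from h import *
o=env.get_obs(); print(o)
for n in ['scene','top']:
    im,d=env.read_camera(n); save(n,im,n+'0.png'); np.savez('pics/'+n+'0.npz',im=im,d=d)
    print(n,env.get_calibration(n))
print(env.get_calibration('wrist'))
E
```

```text
{'time_s': 0.0, 'qpos': array([-72.81823673,  18.44097753,  -4.01704596,  83.17416838,
         1.29434906,  78.53935447,  -3.2591365 ]), 'joint_velocities': array([-0.06236759,  0.01065   , -0.08358243,  0.01278276, -0.00265764,
        0.00543393, -0.05458997]), 'effort': array([-4.86637146e-05, -4.91283703e+01, -4.03833389e-01, -3.12528992e+01,
       -6.38776808e-02,  4.36285778e-02,  1.72926207e-04]), 'tool_pos': array([0.18319815, 0.62344774, 0.40364606]), 'tool_rot': array([1.79995501e+02, 1.09289688e-01, 7.36301367e+01]), 'force': array([-0.81504363,  0.87199147,  0.54731538]), 'wrist_torque': array([0.01003257, 0.03619159, 0.02377924]), 'grip_width': 0.08741391213441202}
scene {'K': array([[359.01692233,   0.        , 253.55414593],
       [  0.        , 359.01692233, 188.88626198],
       [  0.        ,   0.        ,   1.        ]]), 'k1': -0.08558998410486274, 'camera_from_world': array([[ 0.04839102,  0.99869255,  0.01647743,  0.00684964],
       [ 0.74613336, -0.0251763 , -0.66532035, -0.33543253],
       [-0.66403563,  0.04448989, -0.74637613,  1.11771832],
       [ 0. 
[... 353 characters left out ...]
08057, -0.05708555,  0.55480359],
       [ 0.05726523, -0.00514528, -0.99834574,  0.73028255],
       [ 0.        ,  0.        ,  0.        ,  1.        ]])}
{'K': array([[278.21598636,   0.        , 259.11308746],
       [  0.        , 278.21598636, 197.87574921],
       [  0.        ,   0.        ,   1.        ]]), 'k1': 0.0211670587746424, 'T_tool_cam': array([[ 9.99998713e-01, -1.59262878e-03,  1.95310103e-04,
         9.31741218e-04],
       [ 1.47814530e-03,  9.61720565e-01,  2.74028047e-01,
        -7.46577000e-02],
       [-6.24258695e-04, -2.74027405e-01,  9.61721681e-01,
         1.94955595e-02],
       [ 0.00000000e+00,  0.00000000e+00,  0.00000000e+00,
         1.00000000e+00]])}
```

View pics/scene0.png

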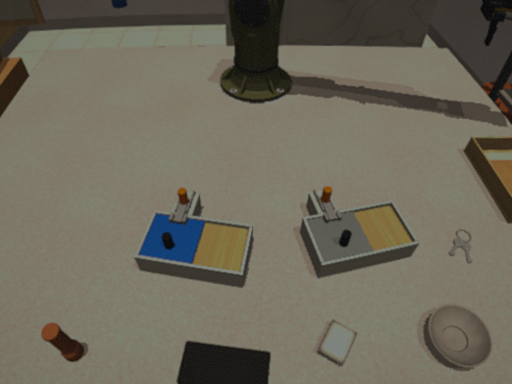

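View pics/top0.png

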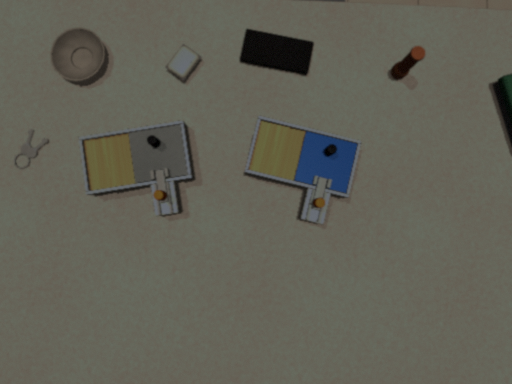

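The views show the blue box with its orange lock knob at top (319,202) and black knob at (331,151). The grey box is at +y, with its lock knob at top (159,195).

```bash
cat >> h.py <<'E'
def cloud(d,cal,T=None):
    K=cal['K'];k1=cal['k1'];h,w=d.shape
    u,v=np.meshgrid(np.arange(w),np.arange(h))
    D=np.array([k1,0,0,0,0.])
    p=cv2.undistortPoints(np.stack([u,v],-1).reshape(-1,1,2).astype(float),K,D).reshape(h,w,2)
    P=np.concatenate([p*d[...,None],d[...,None]],-1)
    if T is None: T=np.linalg.inv(cal['camera_from_world'])
    W=P@T[:3,:3].T+T[:3,3]; W[d==0]=np.nan
    return W
E
python3 - <<'E'
from h import *
for n in ['scene','top']:
    z=np.load(f'pics/{n}0.npz'); im,d=z['im'],z['d']; W=cloud(d,env.get_calibration(n))
    hsv=cv2.cvtColor(im,cv2.COLOR_RGB2HSV); H,S,V=[hsv[...,i].astype(int) for i in range(3)]
    for nm,m in dict(orange=(H>5)&(H<19)&(S>190)&(V>90),black=(V<40),blue=(H>100)&(H<125)&(S>140)).items():
        k,l,st,c=cv2.connectedComponentsWithStats(m.astype(np.uint8))
        for i in range(1,k):
            if st[i,4]<15: continue
            P=W[l==i]; P=P[~np.isnan(P[:,0])]
            if len(P)==0 or np.median(P[:,2])<0.02 or np.median(P[:,2])>.2: continue
            zt=np.percentile(P[:,2],95); Q=P[P[:,2]>zt-.006]
            print(n,nm,st[i],c[i].round(1),'med',np.median(P,0).round(4),'ztop',zt.round(4),'topmean',((Q.min(0)+Q.max(0))/2).round(4),len(Q))
            if nm=='blue':
                r=cv2.minAreaRect((P[:,:2]*1000).astype(np.float32)); print(r)
E
```

```text
scene orange [324 187   7   6  36] [327.1 189.4] med [0.5366 0.1094 0.0923] ztop 0.0932 topmean [0.5372 0.1092 0.0911] 35
scene orange [178 188   8   7  37] [181.7 191.2] med [ 0.5319 -0.1725  0.0926] ztop 0.0936 topmean [ 0.5307 -0.1729  0.0918] 37
scene black [112   0  15   8  99] [118.9   3. ] med [-0.4173 -0.4944  0.0976] ztop 0.1099 topmean [-0.4166 -0.4987  0.1084] 25
scene black [ 223    0   69  102 4341] [256.5  43.9] med [ 0.0589 -0.0049  0.1573] ztop 0.2629 topmean [ 0.0522 -0.0125  0.267 ] 342
scene black [339 230  12  17 127] [344.7 238. ] med [0.6389 0.1264 0.0738] ztop 0.0828 topmean [0.634  0.1277 0.0805] 59
scene black [163 233  11  16 122] [167.5 240.6] med [ 0.633  -0.1921  0.0754] ztop 0.0837 topmean [ 0.6285 -0.1926  0.0818] 53
scene black [ 58 331  17  15  58] [ 66.1 337.8] med [ 0.8002 -0.3311  0.0677] ztop 0.0954 topmean [ 0.8035 -0.3297  0.0942] 8
scene blue [113   0  13   7  70] [118.8   3. ] med [-0.4161 -0.4944  0.0979] ztop 0.1097 topmean [-0.4162 -0.4982  0.1079] 17
((-418.1080017089844, -495.46112060546875), (22.053373336791992, 46.73051834106445), 9.531
[... 373 characters left out ...]
ck [175 126  19  86 154] [183.6 175.8] med [0.5665 0.082  0.0269] ztop 0.0404 topmean [0.588  0.083  0.0388] 34
top black [147 136  14  12 111] [153.5 141.3] med [0.6308 0.128  0.0811] ztop 0.0838 topmean [0.6325 0.1303 0.0821] 72
top black [324 145  12  11  92] [329.7 150. ] med [ 0.6243 -0.1889  0.0819] ztop 0.084 topmean [ 0.626  -0.1907  0.0818] 65
top black [ 95 186  54   9  75] [122.2 190. ] med [0.5439 0.1998 0.0216] ztop 0.0333 topmean [0.5445 0.1964 0.0316] 20
top blue [ 295  132   62   60 2330] [325.9 160.2] med [ 0.6096 -0.1874  0.0486] ztop 0.0508 topmean [ 0.6077 -0.1879  0.0646] 2315
((607.880859375, -188.1649932861328), (97.75843811035156, 94.73886108398438), 77.7142562866211)
```

Call:
carry_out --pt "0.392 -0.804 0 -86.1 -1" --pt "0.392 -0.804 0 -86.1 -1" --pt "0.392 -0.804 0 -86.1 -1" --pt "0.392 -0.804 0 -86.1 -1" --pt "0.392 -0.804 0 -86.1 -1" --pt "0.392 -0.804 0 -86.1 -1" --pt "0.392 -0.804 0 -86.1 -1" --pt "0.392 -0.804 0 -86.1 -1" --pt "0.392 -0.804 0 -86.1 -1" --pt "0.392 -0.804 0 -86.1 -1" --pt "0.392 -0.804 0 -86.1 -1" --pt "0.392 -0.804 0 -86.1 -1" --pt "0.392 -0.804 0 -86.1 -1" --pt "0.392 -0.804 0 -86.1 -1" --pt "0.392 -0.804 0 -86.1 -1" --pt "0.392 -0.804 0 -86.1 -1" --pt "0.392 -0.804 -0.04 -86.1 -1" --pt "0.392 -0.804 -0.045 -86.1 -1" --pt "0.392 -0.804 -0.045 -86.1 -1" --pt "0.392 -0.804 -0.045 -86.1 -1" --grip_force 20

```text
time_s: 2.1
tool_pos: [0.5749, -0.1815, 0.358]
tool_rot: [179.9, 0.2, -12.6]
force: [0.0, 0.2, -0.1]
grip_width: 0.0868
```

```bash
cat >> h.py <<'E'
from scipy.spatial.transform import Rotation as Rr
def wrist(f):
    o=env.get_obs(); im,d=env.read_camera('wrist'); save('w',im,f)
    T=np.eye(4);T[:3,:3]=Rr.from_euler('xyz',o['tool_rot'],degrees=True).as_matrix();T[:3,3]=o['tool_pos']
    cal=env.get_calibration('wrist')
    return o,im,d,cloud(d,cal,T@cal['T_tool_cam'])
E
python3 - <<'E'
from h import *
o,im,d,W=wrist('w1.png'); np.savez('pics/w1.npz',im=im,W=W)
print(o['tool_pos'],o['tool_rot'])
hsv=cv2.cvtColor(im,cv2.COLOR_RGB2HSV); H,S,V=[hsv[...,i].astype(int) for i in range(3)]
for nm,m in dict(orange=(H>5)&(H<19)&(S>170)&(V>80),black=(V<50),blue=(H>100)&(H<125)&(S>140)).items():
    k,l,st,c=cv2.connectedComponentsWithStats(m.astype(np.uint8))
    for i in range(1,k):
        if st[i,4]<60: continue
        P=W[l==i]; P=P[~np.isnan(P[:,0])]
        if len(P)==0: continue
        zt=np.percentile(P[:,2],95); Q=P[P[:,2]>zt-.004]
        print(nm,st[i],c[i].round(1),'ztop',zt.round(4),'topmid',((Q.min(0)+Q.max(0))/2).round(4),(Q.max(0)-Q.min(0)).round(4),len(Q))
        if nm=='blue': print(cv2.minAreaRect((P[:,:2]*1000).astype(np.float32)))
E
```

```text
[ 0.57485218 -0.18146991  0.35804404] [179.89329416   0.20410958 -12.64973709]
orange [202 187  21  23 348] [212.6 198.3] ztop 0.0934 topmid [ 0.531  -0.1696  0.0918] [0.0171 0.0161 0.0046] 250
black [ 439    0   73  118 4729] [474.6  59.3] ztop 0.0167 topmid [ 0.8243 -0.1027  0.0154] [0.0695 0.1191 0.0053] 4150
black [303 184  21  22 326] [312.7 194.8] ztop 0.0833 topmid [ 0.6267 -0.1904  0.0818] [0.0153 0.016  0.0047] 221
black [ 106  227   95   36 1014] [169.7 248.6] ztop 0.2607 topmid [ 0.5501 -0.1413  0.2599] [0.0297 0.0067 0.0048] 206
black [313 227  66  35 959] [344.5 247.7] ztop 0.2603 topmid [ 0.6084 -0.1544  0.2601] [0.02   0.0056 0.0046] 141
black [    0   234   512   150 38841] [186.1 332. ] ztop 0.2944 topmid [ 0.566  -0.1536  0.2942] [0.0744 0.0202 0.0076] 7382
black [ 356  234  156   76 5817] [446.4 272.3] ztop 0.2702 topmid [ 0.6385 -0.1637  0.269 ] [0.0268 0.0199 0.0056] 2278
black [202 259 110   3 211] [255.4 259.7] ztop 0.2618 topmid [ 0.5816 -0.148   0.2608] [0.0328 0.0079 0.0028] 211
black [344 283  11  19 105] [349.6 289.8] ztop 0.2256 topmid [ 0.6121 -0.1793  0.2425] [0.0112 0.0373 0.0415] 52
black [465 381  47   3 105] [487.1 382.3] ztop 0.2892 topmid [ 0.6293 -0.1743  0.2886] [0.0103 0.0044 0.0022] 32
blue [ 247  143   92   90 6967] [292.8 186.8] ztop 0.0496 topmid [ 0.608  -0.1873  0.1121] [0.113  0.114  0.1327] 6934
((608.05712890625, -187.33721923828125), (98.71887969970703, 95.03289794921875), 77.95376586914062)
```

View pics/w1.png

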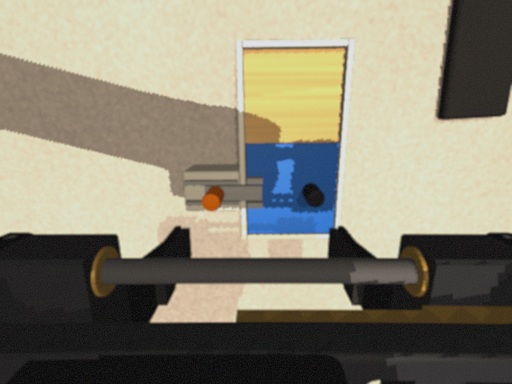

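Run:
```python
from h import *
W=np.load('pics/w1.npz')['W']
a=np.radians(-12.3);ex=np.array([np.cos(a),np.sin(a)]);ey=np.array([-ex[1],ex[0]])
p=W[...,:2]-[.531,-.1705]; bx=p@ex*1000;by=p@ey*1000
for Y in range(30,-31,-5):
    r=[]
    for X in range(-60,125,8):
        m=(abs(bx-X)<4)&(abs(by-Y)<2.5)&(W[...,2]<.12); r.append('%3d'%(np.nanmax(W[m,2])*1000) if m.sum() else ' --')
    print('%4d'%Y,*r)
```

```text
30   1   2   1   1   2   2   1   1   1   2   1  51  50  49  49  50  49  50  50  49  49  49  49  49
  25   2   1   1   7   2   1   2   1  16  49  17  52  49  49  49  49  49  50  49  50  49  50  49  49
  20   1   1   1  51  52  52  51  51  51  51  51  52  49  49  50  49  49  49  50  50  49  50  50  51
  15   1   2   0  57  58  57  58  58  57  57  58  52  61  61  50  50  50  49  49  49  50  49  50  50
  10   1   1  --  58  59  58  58  91  92  59  59  58  61  61  50  49  50  49  49  82  82  50  49  50
   5   1   1  --  51  51  51  91  94  93  89  59  59  59  59  49  49  49  49  50  83  84  83  49  50
   0   1   1  --  51  51  52  92  93  93  91  59  60  60  59  49  49  49  49  49  83  83  83  50  50
  -5   2   2  --  51  51  51  51  94  93  68  59  60  59  59  49  49  49  49  50  83  84  82  49  49
 -10   1   1  --  58  58  58  57  --  91  58  58  52  61  61  50  49  49  50  49  80  --  --  49  49
 -15   1   1  --  51  51  51  --  --  56  57  57  51  61  61  49  50  49  49  50  49  49  49  49  49
 -20   1   1  --  50  51  51  51  50  51  52  51  51  49  50  49  49  49  49  50  49  49  49  50  51
 -25   1   1  --  --  --  --  --  --  --  --  --  51  49  49  49  49  49  50  50  50  49  49  49  51
 -30   2   2  --  --  --  --  --  --  --  --  --  52  50  49  49  49  49  49  49  49  49  50  50  50
```

Call:
carry_out --pt "-0.044 0.011 -0.03 0.3 -1" --pt "-0.044 0.011 -0.05 0.3 -1" --pt "-0.044 0.011 -0.08 0.3 -1" --pt "-0.044 0.011 -0.1 0.3 -1" --pt "-0.044 0.011 -0.109 0.3 -1" --pt "-0.044 0.011 -0.109 0.3 -1" --pt "-0.044 0.011 -0.109 0.3 -1"

```text
time_s: 2.85
tool_pos: [0.5319, -0.1688, 0.2522]
tool_rot: [-180.0, -0.1, -12.1]
force: [0.3, 0.1, 0.2]
grip_width: 0.0867
```

Call:
carry_out --pt "-0.001 -0.001 -0.002 0 -1" --pt "-0.001 -0.001 -0.002 0 1" --pt "-0.001 -0.001 -0.002 0 1" --pt "-0.001 -0.001 -0.002 0 1" --pt "-0.001 -0.001 -0.002 0 1" --pt "-0.001 -0.001 -0.002 0 1" --pt "-0.001 -0.001 -0.002 0 1" --pt "-0.001 -0.001 -0.002 0 1" --pt "-0.001 -0.001 -0.002 0 1" --pt "-0.001 -0.001 -0.002 0 1" --grip_force 15

```text
time_s: 3.85
tool_pos: [0.5303, -0.1704, 0.2488]
tool_rot: [180.0, -0.0, -12.2]
force: [0.1, 0.4, 0.7]
grip_width: 0.0231
```

Run:
```python
from h import *
o,im,d,W=wrist('w2.png'); print(o['time_s'],o['tool_pos'],o['force'],o['grip_width'])
```

```text
3.85 [ 0.5302512  -0.1703719   0.24877766] [0.09809771 0.40847453 0.74954337] 0.023098370771996626
```

View pics/w2.png

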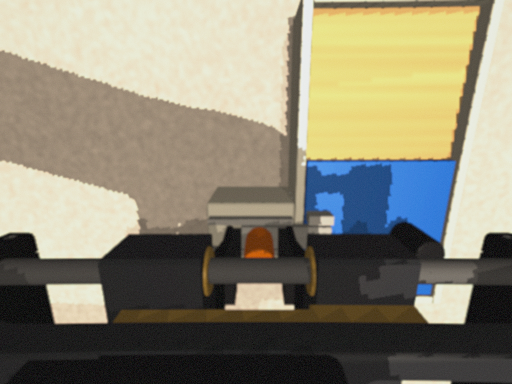

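The orange knob sits centred between the pads at (259,243), and the jaws are still closing. I'll finish the grip and then pull along -x.

Call:
carry_out --pt "0 0 0 0 1" --pt "0 0 0 0 1" --pt "0 0 0 0 1" --pt "0 0 0 0 1" --pt "0 0 0 0 1" --pt "-0.004 0.0009 0 0 1" --pt "-0.008 0.0017 0 0 1" --pt "-0.012 0.0026 0 0 1" --pt "-0.016 0.0035 0 0 1" --pt "-0.02 0.0043 0 0 1" --pt "-0.024 0.0052 0 0 1" --pt "-0.024 0.0052 0 0 1" --pt "-0.024 0.0052 0 0 1"

```text
time_s: 5.2
tool_pos: [0.5057, -0.1651, 0.2487]
tool_rot: [-180.0, 0.1, -12.2]
force: [-0.9, 0.4, -0.2]
grip_width: 0.0174
```

Call:
carry_out --pt "-0.001 0.0002 0 0 1" --pt "-0.002 0.0004 0 0 1" --pt "-0.003 0.0006 0 0 1" --pt "-0.004 0.0009 0 0 1" --pt "-0.004 0.0009 0 0 1" --pt "-0.004 0.0009 0 0 1"

```text
time_s: 5.8
tool_pos: [0.5022, -0.1643, 0.2488]
tool_rot: [180.0, -0.0, -12.2]
force: [0.9, -0.8, -1.1]
grip_width: 0.0174
```

Call:
carry_out --pt "-0.001 0.0002 0 0 1" --pt "-0.002 0.0004 0 0 1" --pt "-0.003 0.0006 0 0 1" --pt "-0.003 0.0006 0 0 1" --pt "-0.003 0.0006 0 0 1"

```text
time_s: 6.3
tool_pos: [0.5009, -0.1638, 0.249]
tool_rot: [179.9, -0.4, -12.2]
force: [9.0, -3.2, -10.1]
grip_width: 0.0178
```

The force rose to 9 N after 30 mm of travel, so the lock is at its stop. I'll unload it, release, and move above the lid knob turned 90°.

Call:
carry_out --pt "0.0012 -0.0003 0 0 1" --pt "0.0012 -0.0003 0 0 -1" --pt "0.0012 -0.0003 0 0 -1" --pt "0.0012 -0.0003 0 0 -1" --pt "0.0012 -0.0003 0 0 -1" --pt "0.0012 -0.0003 0.03 0 -1" --pt "0.0012 -0.0003 0.06 0 -1" --pt "0.04 -0.008 0.06 90 -1" --pt "0.08 -0.018 0.06 90 -1" --pt "0.125 -0.027 0.06 90 -1" --pt "0.125 -0.027 0.06 90 -1" --pt "0.125 -0.027 0.06 90 -1" --pt "0.125 -0.027 0.06 90 -1" --pt "0.125 -0.027 0.06 90 -1" --pt "0.125 -0.027 0.06 90 -1" --pt "0.125 -0.027 0.06 90 -1" --pt "0.125 -0.027 0.06 90 -1" --pt "0.125 -0.027 0.06 90 -1" --pt "0.125 -0.027 0.06 90 -1" --pt "0.125 -0.027 0.06 90 -1"

```text
time_s: 8.3
tool_pos: [0.6241, -0.1907, 0.3087]
tool_rot: [-180.0, -0.0, 77.7]
force: [0.3, 0.3, -1.3]
grip_width: 0.0871
```

Run:
```python
from h import *
o,im,d,W=wrist('w3.png'); print(o['time_s'],o['tool_pos'],o['tool_rot'],o['qpos'],o['grip_width'])
im,d=env.read_camera('top'); save('t',im,'top3.png')
cv2.imwrite('pics/top3c.png',cv2.resize(cv2.imread('pics/top3.png')[90:250,50:400],None,fx=2.2,fy=2.2,interpolation=2))
```

```text
8.3 [ 0.62414019 -0.19067999  0.30867951] [-1.79978452e+02 -1.06333319e-02  7.77150548e+01] [ -7.53601283  23.67831611  28.61686207  90.47652102 -11.90549598
  68.91397327 101.07097253] 0.087110081135127
```

View pics/w3.png

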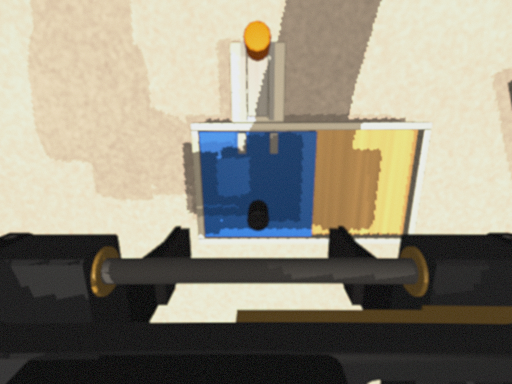

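View pics/top3c.png

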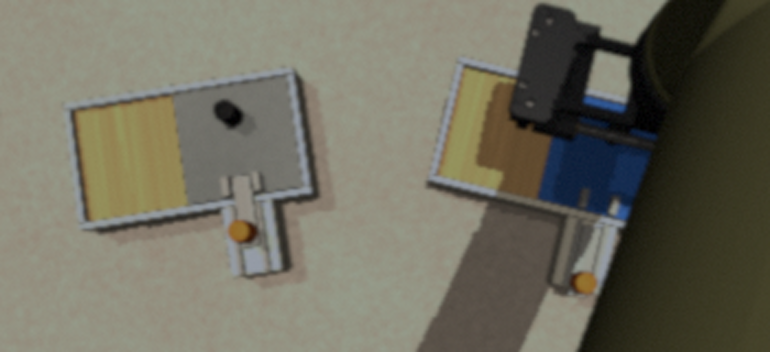

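The lock knob is now at the far end of its guide (257,38), and the catch prongs at (242,143) and (273,143) are empty. Next I'll lower onto the black knob at (258,214).

Call:
carry_out --pt "0.002 0 -0.02 0 -1" --pt "0.002 0 -0.04 0 -1" --pt "0.002 0 -0.06 0 -1" --pt "0.002 0 -0.07 0 -1" --pt "0.002 0 -0.07 0 -1" --pt "0.002 0 -0.07 0 1" --pt "0.002 0 -0.07 0 1" --pt "0.002 0 -0.07 0 1" --pt "0.002 0 -0.07 0 1" --pt "0.002 0 -0.07 0 1" --pt "0.002 0 -0.07 0 1" --pt "0.002 0 -0.07 0 1" --pt "0.002 0 -0.07 0 1" --pt "0.002 0 -0.07 0 1" --pt "0.002 0 -0.07 0 1" --pt "0.002 0 -0.07 0 1" --pt "0.002 0 -0.07 0 1"

```text
time_s: 10.1
tool_pos: [0.6262, -0.191, 0.2388]
tool_rot: [180.0, 0.0, 77.8]
force: [0.7, -1.5, 0.1]
grip_width: 0.0173
```

Call:
carry_out --pt "0.0009 0.0039 0 0 1" --pt "0.0021 0.0098 0 0 1" --pt "0.0038 0.0176 0 0 1" --pt "0.0055 0.0254 0 0 1" --pt "0.0073 0.0332 0 0 1" --pt "0.009 0.041 0 0 1" --pt "0.0107 0.0488 0 0 1" --pt "0.0124 0.0566 0 0 1" --pt "0.014 0.064 0 0 1" --pt "0.0152 0.0694 0 0 1" --pt "0.016 0.073 0 0 1" --pt "0.016 0.073 0 0 1" --pt "0.016 0.073 0 0 1"

```text
time_s: 11.4
tool_pos: [0.6424, -0.1165, 0.2387]
tool_rot: [-180.0, -0.1, 77.9]
force: [-1.8, 1.6, 0.5]
grip_width: 0.017
```

Call:
carry_out --pt "0.0003 0.0015 0 0 1" --pt "0.0006 0.003 0 0 1" --pt "0.0009 0.004 0 0 1" --pt "0.0011 0.005 0 0 1" --pt "0.0011 0.005 0 0 1" --pt "0.0011 0.005 0 0 1"

```text
time_s: 12.0
tool_pos: [0.643, -0.1138, 0.2387]
tool_rot: [-180.0, 0.1, 77.8]
force: [-4.4, -5.1, 0.8]
grip_width: 0.0176
```

Call:
carry_out --pt "0.0003 0.001 0 0 1" --pt "0.0004 0.002 0 0 1" --pt "0.0004 0.002 0 0 1" --pt "0.0004 0.002 0 0 1"

```text
time_s: 12.4
tool_pos: [0.643, -0.1133, 0.2387]
tool_rot: [-180.0, 0.2, 77.7]
force: [-3.5, -6.4, 1.2]
grip_width: 0.0173
```

Call:
carry_out --pt "-0.0006 -0.0025 0 0 1" --pt "-0.0006 -0.0025 0 0 -1" --pt "-0.0006 -0.0025 0 0 -1" --pt "-0.0006 -0.0025 0 0 -1" --pt "-0.0006 -0.0025 0 0 -1" --pt "-0.0006 -0.0025 0.04 0 -1" --pt "-0.0006 -0.0025 0.08 0 -1" --pt "-0.0006 -0.0025 0.12 0 -1" --pt "-0.04 -0.0025 0.12 0 -1" --pt "-0.08 -0.0025 0.12 0 -1" --pt "-0.12 -0.0025 0.12 0 -1" --pt "-0.12 -0.0025 0.12 0 -1" --pt "-0.12 -0.0025 0.12 0 -1"

```text
time_s: 13.7
tool_pos: [0.5234, -0.1129, 0.3594]
tool_rot: [179.9, -0.1, 77.8]
force: [0.4, 0.1, 0.2]
grip_width: 0.0867
```

Run:
```python
from h import *
o,im,d,W=wrist('w4.png'); print(o['time_s'],o['tool_pos'],o['force'],o['grip_width'])
a=np.radians(-12.3);ex=np.array([np.cos(a),np.sin(a)]);ey=np.array([-ex[1],ex[0]])
hsv=cv2.cvtColor(im,cv2.COLOR_RGB2HSV); H,S,V=[hsv[...,i].astype(int) for i in range(3)]
for nm,m in dict(orange=(H>5)&(H<22)&(S>170)&(V>80)&(abs(W[...,2]-.09)<.01),black=(V<60)&(abs(W[...,2]-.08)<.007)).items():
    k,l,st,c=cv2.connectedComponentsWithStats(m.astype(np.uint8))
    for i in range(1,k):
        if st[i,4]<60: continue
        P=W[l==i]; zt=np.percentile(P[:,2],95); Q=P[P[:,2]>zt-.004]; q=((Q.min(0)+Q.max(0))/2)
        print(nm,c[i].round(1),q.round(4),'from lock0',(q[:2]-[.531,-.17])@ex,(q[:2]-[.531,-.17])@ey)
im,d=env.read_camera('scene'); save('s',im,'s4.png')
```

```text
13.7 [ 0.52342528 -0.11294725  0.35940172] [0.36838603 0.13274912 0.18148353] 0.08671463839586978
orange [501.6 160.9] [0.5348 0.1083 0.092 ] from lock0 -0.05552682404676803 0.2726831583219855
orange [199.5 189. ] [ 0.5014 -0.1639  0.0917] from lock0 -0.030241277877955663 -0.00036873859237999685
black [280.5 300.4] [ 0.6428 -0.1133  0.0818] from lock0 0.09719657076922181 0.0791935457527119
```

View pics/w4.png

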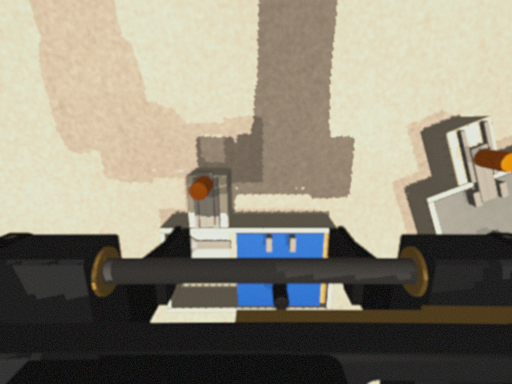

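View pics/s4.png

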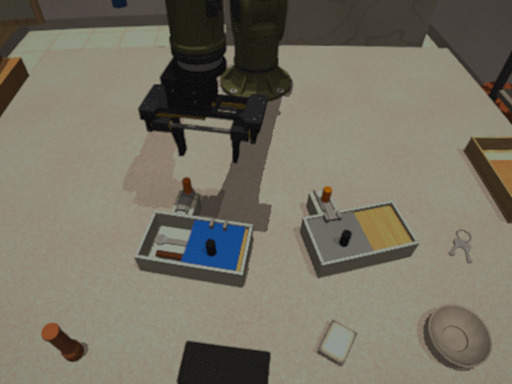

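```bash
python3 -c "
from cell import env
print(env.sign_off())"
```

```text
the job is handed in; nothing more can be done
None
```

The blue box is unlocked and its lid is slid open to the stop. I handed the job in with the gripper clear of everything, after about 13.8 s of the 38 s.

- **Lock knob:** I pulled it back until the force rose to about 9–10 N at the stop. The wrist camera afterwards put it 30.2 mm from its start, and an earlier wrist picture showed the catch prongs empty.
- **Lid:** I slid it by the black knob until it stalled, with the horizontal force on the tool at about 7 N against the 2 N friction. The camera measured 79.2 mm of travel against the nominal 80 mm. That is within the calibration error of about 2 mm, or the 2 mm of play at the start. I took the stall as the stop.
- **Grey box:** I did not touch it, and in the last pictures its bolt was still in the catch.
- **Forces:** No reported tool force went above about 14 N in total, well under the limits.

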